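# Carry the strips of a striped chopping block to the pin rack in pattern order

### The arm

A 6-joint arm with a two-finger parallel gripper is mounted at the origin on the work surface. World frame = base frame: x ahead of the robot, y to its left, z up, the work surface at z = 0. Lengths are in mm, angles in rad, forces in N, time in s.
With the tool pointing down it reaches from about 350 to 875 mm from the base axis. Payload 4.2 kg.
Tool frame: the origin (TCP) lies between the finger pads; the fingertips stand 11 mm ahead of it and the grasp point (between the pads) lies 8 mm behind it; z points along the fingers, y is the direction in which the jaws open and shut (so a half turn about z gives the same grasp; the last joint's range is limited). The gripper opens to 85 mm and grips with 20 to 120 N. Pads are 22 mm wide; open, the fingers measure 114 mm over their backs; the gripper's body (76 mm by 85 mm) begins 54 mm behind the grasp point. The pads swing forward as they close: fully open they stand 13 mm farther back than shut.
Start: joints at [1.577, 0.385, 0.008, 0, -1.194, -0.259], TCP at [156.291, 605.122, 242.312] pointing down, gripper open.
Joint ranges: [-3.14, 3.14], [-1.21, 2.06], [-1.07, 1.41], [-3.16, 2.05], [-2.99, -0.16], [-3.1, 3.1]. Speed limits (rad/s): [2.79, 2.79, 3.14, 3.14, 3.14, 3.14].

### API

Orientations are given as a unit quaternion [x, y, z, w].
In Python, from bench import * gives the robot as it stands.
- The arm moves only by the tool servo_tool, never from a script. Its argument "rows" is a list of rows, each a list of 7 numbers: the opening, from 0 (shut) to 1 (fully open), then the shift along the tool's x, y, z in cm, then the turn, a rotation vector about the tool's x, y, z in degrees. A call has 1 to 12 rows; each row shifts and turns the commanded pose from where the row before left it, along the tool's axes as they then stand; what a row does not reach is not made up. A row lasts 1/10 s, in which the tool goes at most 50 mm and 8.59 degrees, less where a joint would pass 70% of its speed; a pose out of reach is approached as far as the arm can. A call is refused whole if a number of a shift passes 5 or a number of a turn 8.59, either way. A call with a gripper value outside its range is refused whole. The fingers move at their own pace and stop on an object; the grip force is fixed at half the most. Time passes only in rows, so rows that do not move let the fingers close. It gives the time, the measured TCP pose, the force and the opening at its end, in the units of the state.
- read_state(): the state, without advancing time (a new reading comes with each control period).
- get_image(name): name is "scene" or "top" or "wrist"; returns a dict with "image" (480x640x3 uint8, red, green, blue), "mtx" (3x3 intrinsics, pixels), "k1" (the pictures are not rectified: a ray, as slopes to the right and down, at radius r is drawn at 1 + k1 r^2 times it, then the intrinsics apply), "extrinsics" (4x4, takes a point from camera to world coordinates). Camera axes: x right, y up, looking along -z (the intrinsics and any distortion apply to the point x, -y, -z); pixel columns grow to the right and rows downward; lengths in mm; the calibration is good to about 2 mm. A picture is of the moment at which its call begins. There is no depth.
- job_done(): hands the job in, once; it reports no verdict.
The state is a dict: "clock": time; "joints": joint angles; "joint_vel": joint speeds; "joint_efforts": joint torques, N m; "position": TCP position; "ee_rot": TCP orientation; "contact_force": force on the tool from outside, world axes, zero at the start; "wrist_torque": the same for the moment, N m; "gripper_width": finger opening in mm.
Only numpy, scipy, OpenCV 4.12 (cv2) and the standard library are available. Lean on these libraries where they do the work, as an engineer would, in place of code of your own. Each camera call takes 0.05 s, during which the arm holds its last target. There are 200 camera calls.

### The job

The four hardwood strips standing in the slotted rack are in the order planned for a striped chopping block: move them to the empty pin rack, one to a bay, keeping the same order from left to right. Stand each strip upright on its edge between the pins, centred front to back across both battens, and let none of them fall over.

Things in the scene. Friction and masses are not known exactly. Their poses are not given: they have to be found in the camera images.
- saw_rack: Start rack: plywood base 176 (x) x 290 (y) x 18 mm, fixed. Origin at the centre of its underside, on the bench; z up, x away from the robot, y along the row to the left. Four cradles are screwed on it side by side in a row along y, centres at y = +105, +35, -35 and -105 mm.
- cradle_a: One of the start rack's four like slotted wooden cradles, fixed: the one in which strip_a stands at the start. Sole 150 (x) x 64 (y) x 8 mm; near each end a pair of cheeks, 26 mm long, 46 mm apart in y, rises 34 mm above the sole; the middle 98 mm of its length has none. Origin: centre of the sole's underside, 18 mm above the bench; axes as the start rack's.
- cradle_b: One of the start rack's four like slotted wooden cradles, fixed: the one in which strip_b stands at the start. Sole 150 (x) x 64 (y) x 8 mm; near each end a pair of cheeks, 26 mm long, 46 mm apart in y, rises 34 mm above the sole; the middle 98 mm of its length has none. Origin: centre of the sole's underside, 18 mm above the bench; axes as the start rack's.
- cradle_c: One of the start rack's four like slotted wooden cradles, fixed: the one in which strip_c stands at the start. Sole 150 (x) x 64 (y) x 8 mm; near each end a pair of cheeks, 26 mm long, 46 mm apart in y, rises 34 mm above the sole; the middle 98 mm of its length has none. Origin: centre of the sole's underside, 18 mm above the bench; axes as the start rack's.
- cradle_d: One of the start rack's four like slotted wooden cradles, fixed: the one in which strip_d stands at the start. Sole 150 (x) x 64 (y) x 8 mm; near each end a pair of cheeks, 26 mm long, 46 mm apart in y, rises 34 mm above the sole; the middle 98 mm of its length has none. Origin: centre of the sole's underside, 18 mm above the bench; axes as the start rack's.
- pin_rack: Target rack, fixed: two pale battens 34 mm wide, 316 long (y) at x = -65 and +65 mm, tops 26 mm above the bench. Each has five 16 mm pins rising 44 mm above it at y = -140, -70, 0, 70, 140: four bays 54 mm clear, centre lines y = 105, 35, -35, -105, nothing between front and rear pins. Origin: centre of underside, on the bench; z up, x away from the robot, y along the row to the left.
- strip_a: Loose dark walnut strip, 18 mm thick (y), 180 long (x), 60 tall (z), about 0.13 kg, standing on its long edge. Origin: centre of its underside; x along its length, z up. At the start it stands in cradle_a, underside 26 mm and top 86 mm above the bench, 30 mm or more from the next strip's face.
- strip_b: Loose pale maple strip, 23 mm thick (y), 180 long (x), 60 tall (z), about 0.17 kg, standing on its long edge. Origin: centre of its underside; x along its length, z up. At the start it stands in cradle_b, underside 26 mm and top 86 mm above the bench, 30 mm or more from the next strip's face.
- strip_c: Loose reddish-brown cherry strip, 28 mm thick (y), 180 long (x), 60 tall (z), about 0.21 kg, standing on its long edge. Origin: centre of its underside; x along its length, z up. At the start it stands in cradle_c, underside 26 mm and top 86 mm above the bench, 30 mm or more from the next strip's face.
- strip_d: Loose pale maple strip, 34 mm thick (y), 180 long (x), 60 tall (z), about 0.25 kg, standing on its long edge. Origin: centre of its underside; x along its length, z up. At the start it stands in cradle_d, underside 26 mm and top 86 mm above the bench, 30 mm or more from the next strip's face.
Things that resemble listed ones, but are neither listed nor needed, are in the scene too. Leave any green look-alike of the strip_b alone.

How it is judged (in metres and radians):
At the end, for the whole second after the job is handed in: All four strips stand on the pin rack's battens (underside 20-31 mm up), one per bay, in the same order as their cradles in the start rack, each within 20 mm of its bay's centre line and of centred front to back, upright within 0.1 rad, along the bay within 0.3 rad, at rest (((y of cradle_a in the frame of saw_rack between 0.085 and 0.125 m and y of strip_a in the frame of pin_rack between 0.085 and 0.125 m) or (y of cradle_a in the frame of saw_rack between 0.015 and 0.055 m and y of strip_a in the frame of pin_rack between 0.015 and 0.055 m) or (y of cradle_a in the frame of saw_rack between -0.055 and -0.015 m and y of strip_a in the frame of pin_rack between -0.055 and -0.015 m) or (y of cradle_a in the frame of saw_rack between -0.125 and -0.085 m and y of strip_a in the frame of pin_rack between -0.125 and -0.085 m)) and x of strip_a in the frame of pin_rack between -0.02 and 0.02 m and z of strip_a in the frame of pin_rack between 0.02 and 0.031 m and angle between each of strip_a, strip_b, strip_c, strip_d's own z axis and vertical below 0.1 rad and angle between the x axis of each of strip_a, strip_b, strip_c, strip_d and the x axis of pin_rack, either way round below 0.3 rad and linear speed of each of strip_a, strip_b, strip_c, strip_d below 0.02 m/s and angular speed of each of strip_a, strip_b, strip_c, strip_d below 0.1 rad/s and ((y of cradle_b in the frame of saw_rack between 0.085 and 0.125 m and y of strip_b in the frame of pin_rack between 0.085 and 0.125 m) or (y of cradle_b in the frame of saw_rack between 0.015 and 0.055 m and y of strip_b in the frame of pin_rack between 0.015 and 0.055 m) or (y of cradle_b in the frame of saw_rack between -0.055 and -0.015 m and y of strip_b in the frame of pin_rack between -0.055 and -0.015 m) or (y of cradle_b in the frame of saw_rack between -0.125 and -0.085 m and y of strip_b in the frame of pin_rack between -0.125 and -0.085 m)) and x of strip_b in the frame of pin_rack between -0.02 and 0.02 m and z of strip_b in the frame of pin_rack between 0.02 and 0.031 m and ((y of cradle_c in the frame of saw_rack between 0.085 and 0.125 m and y of strip_c in the frame of pin_rack between 0.085 and 0.125 m) or (y of cradle_c in the frame of saw_rack between 0.015 and 0.055 m and y of strip_c in the frame of pin_rack between 0.015 and 0.055 m) or (y of cradle_c in the frame of saw_rack between -0.055 and -0.015 m and y of strip_c in the frame of pin_rack between -0.055 and -0.015 m) or (y of cradle_c in the frame of saw_rack between -0.125 and -0.085 m and y of strip_c in the frame of pin_rack between -0.125 and -0.085 m)) and x of strip_c in the frame of pin_rack between -0.02 and 0.02 m and z of strip_c in the frame of pin_rack between 0.02 and 0.031 m and ((y of cradle_d in the frame of saw_rack between 0.085 and 0.125 m and y of strip_d in the frame of pin_rack between 0.085 and 0.125 m) or (y of cradle_d in the frame of saw_rack between 0.015 and 0.055 m and y of strip_d in the frame of pin_rack between 0.015 and 0.055 m) or (y of cradle_d in the frame of saw_rack between -0.055 and -0.015 m and y of strip_d in the frame of pin_rack between -0.055 and -0.015 m) or (y of cradle_d in the frame of saw_rack between -0.125 and -0.085 m and y of strip_d in the frame of pin_rack between -0.125 and -0.085 m)) and x of strip_d in the frame of pin_rack between -0.02 and 0.02 m and z of strip_d in the frame of pin_rack between 0.02 and 0.031 m); the robot touches nothing.
It fails at once if a strip falls over (tips more than 0.8 rad from upright) (angle between any of strip_a, strip_b, strip_c, strip_d's own z axis and vertical above 0.8 rad).
It also fails if it takes over 120 s, if anything falls off the work surface, if the arm or the gripper's body presses on something with over 40 N, if the wrist force passes 120 N, or if a joint passes its speed limit or range.

## Working session

There is one attempt and no reset: what is moved stays moved. The work goes in short steps, Python scripts to look and compute and a tool call to move; the robot and the scene stay as the last step left them, time stands still between calls to the robot, and variables do not carry over. Pictures are saved under pics/ and viewed, about 12 in all and at most 16, crops included, and the job is handed in when it is done.

Besides the shell and the picture viewer there is one more tool, called after ">>>" by a JSON object that holds its "method" and its "body", one argument or row to a line. servo_tool: Moves the arm, as the interface text tells. Its arguments: {"type":"object","properties":{"rows":{"type":"array","items":{"type":"array","items":{"type":"number"}}}},"required":["rows"]}

```bash
mkdir -p pics; ls; python3 - <<'E'
from bench import *
import cv2
s=read_state(); print({k:s[k] for k in ('clock','position','ee_rot','contact_force','gripper_width')})
for n in ('scene','top'):
    d=get_image(n); cv2.imwrite(f'pics/{n}0.png',d['image'][:,:,::-1]); print(n,d['mtx'],d['k1'],d['extrinsics'])
E
```

```text
pics
{'clock': 0.0, 'position': array([156.15060239, 604.5875948 , 241.20313804]), 'ee_rot': array([ 9.92008878e-01, -1.26163105e-01, -1.05924704e-04,  1.11643897e-03]), 'contact_force': array([ 0.06394578, -0.04519635, -0.26998375]), 'gripper_width': 85.41858455034877}
scene [[500.4399966    0.         320.03504525]
 [  0.         500.4399966  240.17828746]
 [  0.           0.           1.        ]] -0.07145662408908977 [[ 3.98957797e-01 -6.50346289e-01  6.46438227e-01  1.21627804e+03]
 [ 9.16934240e-01  2.76780091e-01 -2.87444571e-01 -4.42724974e+02]
 [ 8.01727851e-03  7.07419596e-01  7.06748355e-01  9.82936328e+02]
 [ 0.00000000e+00  0.00000000e+00  0.00000000e+00  1.00000000e+00]]
top [[458.55429763   0.         326.36709915]
 [  0.         458.55429763 249.30618936]
 [  0.           0.           1.        ]] -0.04341350392379351 [[-6.65269424e-02  9.73875938e-01 -2.17117072e-01  1.49089653e+02]
 [-9.97776843e-01 -6.57919474e-02  1.06202984e-02 -4.97026616e+01]
 [-3.94170192e-03  2.17340923e-01  9.76087796e-01  1.05800218e+03]
 [ 0.00000000e+00  0.00000000e+00  0.00000000e+00  1.00000000e+00]]
```

View pics/scene0.png

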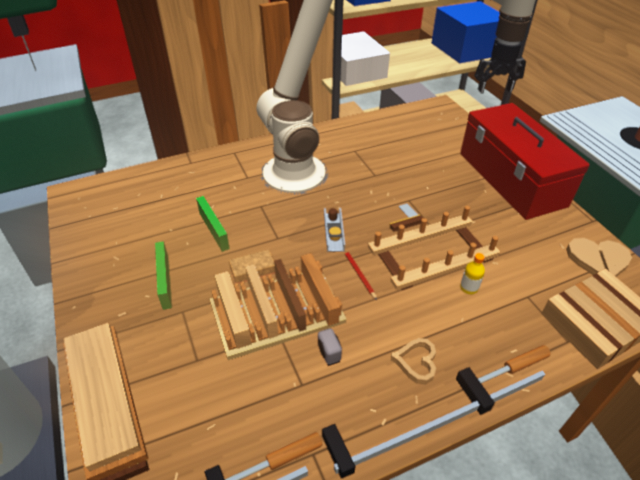

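View pics/top0.png

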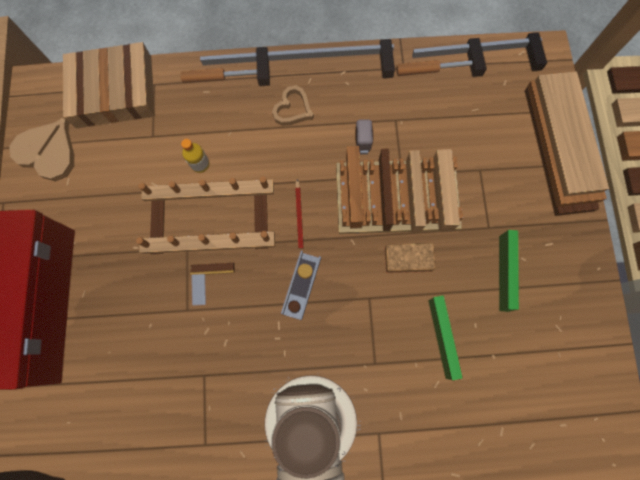

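The cherry strip (col 355) is leftmost in the row, then walnut (386), thin maple (416) and thick maple (447). The pin rack spans cols 140–273, rows 180–250. I'll zoom in on both racks.

```bash
cat > h.py <<'E'
from bench import *
import numpy as np, cv2
def ray(d,uv):
    K=d['mtx'];k=d['k1'];uv=np.atleast_2d(np.float64(uv))
    n=cv2.undistortPoints(uv.reshape(-1,1,2),K,np.array([k,0,0,0.])).reshape(-1,2)
    v=np.c_[n[:,0],-n[:,1],-np.ones(len(n))]
    E=d['extrinsics']; return E[:3,3],v@E[:3,:3].T
def onz(d,uv,z):
    o,v=ray(d,uv); return (o+v*((z-o[2])/v[:,2])[:,None])[:,:2]
def proj(d,P):
    E=d['extrinsics'];p=(np.atleast_2d(P)-E[:3,3])@E[:3,:3]
    q=np.c_[p[:,0],-p[:,1],-p[:,2]]
    return cv2.projectPoints(q,np.zeros(3),np.zeros(3),d['mtx'],np.array([d['k1'],0,0,0.]))[0].reshape(-1,2)
E
python3 - <<'E'
from h import *
a=cv2.imread('pics/top0.png')
cv2.imwrite('pics/c1.png',cv2.resize(a[140:240,330:470],None,fx=5.7,fy=5.7,interpolation=cv2.INTER_CUBIC))
cv2.imwrite('pics/c2.png',cv2.resize(a[170:260,130:285],None,fx=5,fy=5,interpolation=cv2.INTER_CUBIC))
E
```

```text
(no output)
```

View pics/c1.png

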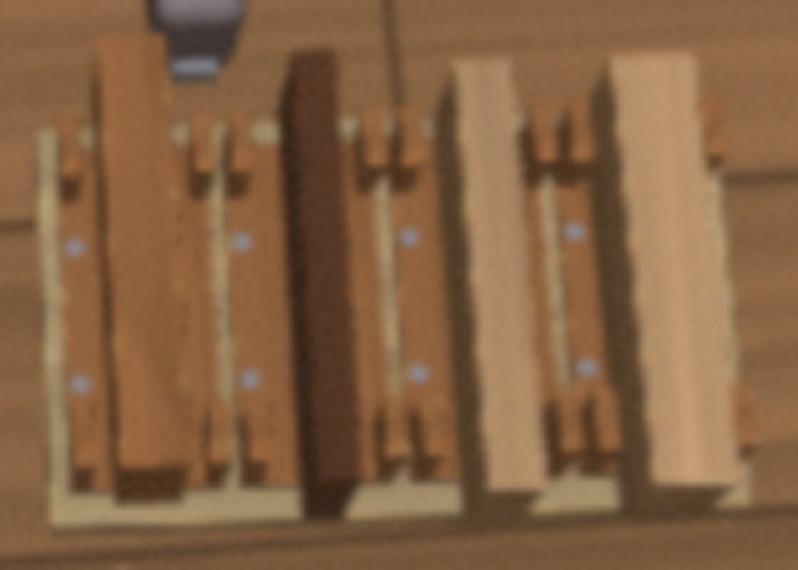

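View pics/c2.png

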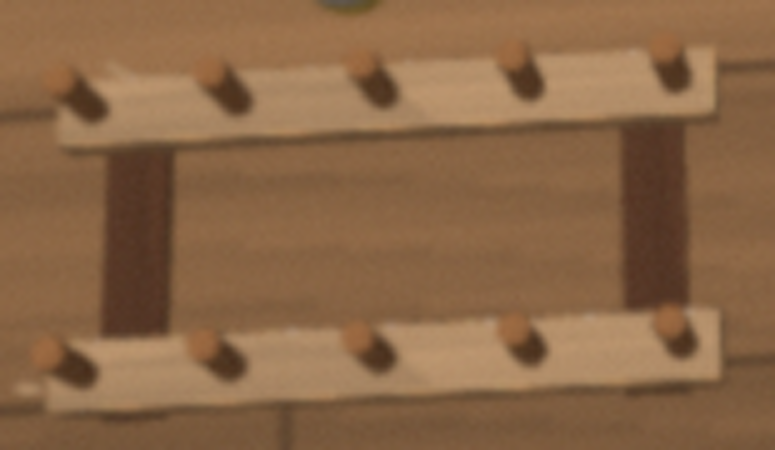

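```bash
python3 - <<'E'
from h import *
from scipy.spatial.transform import Rotation as R
d=get_image('top')
f=lambda p,s,o:(np.array(p,float)+.5)/s-.5+o
S={'c':[(97,37),(165,37),(115,468),(183,468)],'a':[(292,50),(338,50),(314,486),(358,484)],
'b':[(453,60),(512,58),(488,490),(546,487)],'d':[(610,53),(695,52),(655,487),(738,485)]}
for k,v in S.items():
    P=onz(d,f(v,5.7,[330,140]),86); ax=P[:2].mean(0)-P[2:].mean(0)
    print(k,P.mean(0).round(1),'len',np.linalg.norm(ax).round(1),'w',np.linalg.norm(P[0]-P[1]).round(1),np.linalg.norm(P[2]-P[3]).round(1),'yaw',np.degrees(np.arctan2(ax[1],ax[0])).round(2))
p=[(62,80),(210,72),(365,65),(513,53),(667,45),(48,352),(205,345),(358,337),(515,328),(670,320)]
P=onz(d,f(p,5,[130,170]),70)
L=np.array([(x,y) for x in(65,-65) for y in(140,70,0,-70,-140)],float)
c=P.mean(0);H=(L-L.mean(0)).T@(P-c);U,_,V=np.linalg.svd(H);Rt=V.T@U.T
print('pin',c,np.degrees(np.arctan2(Rt[1,0],Rt[0,0])),(P-c-L@Rt.T).round(1).tolist())
for y in(105,35,-35,-105):print((c+Rt@[0,y]).round(1))
s=read_state();print(R.from_quat(s['ee_rot']).as_matrix().round(3))
B=np.array([(50,132),(52,525),(748,500)]);print('base',onz(d,f(B,5.7,[330,140]),18).round(1))
w=get_image('wrist');M=np.eye(4);M[:3,:3]=R.from_quat(s['ee_rot']).as_matrix();M[:3,3]=s['position']
print((np.linalg.inv(M)@w['extrinsics']).round(2))
E
```

```text
c [ 513.1 -132.6] len 180.1 w 27.3 26.3 yaw -2.35
a [ 502. -205.] len 181.3 w 18.5 17.0 yaw -2.92
b [ 494.8 -273.2] len 179.0 w 23.8 22.5 yaw -2.05
d [ 492.2 -342.4] len 181.0 w 34.4 32.3 yaw -1.78
pin [480.74395223 214.64737667] -0.8405158795918857 [[-0.5, -0.9], [-0.6, 0.3], [-1.3, -1.3], [0.7, 0.5], [0.6, -0.3], [0.6, 0.4], [-0.0, -0.6], [-0.0, 0.6], [0.4, 0.3], [0.3, 1.0]]
[482.3 319.6]
[481.3 249.6]
[480.2 179.7]
[479.2 109.7]
[[ 0.968 -0.25  -0.   ]
 [-0.25  -0.968 -0.002]
 [ 0.     0.002 -1.   ]]
base [[ 593.4 -104.4]
 [ 420.7  -92.7]
 [ 412.  -380.5]]
[[-0.0000e+00  9.5000e-01  3.3000e-01  8.3850e+01]
 [ 1.0000e+00  0.0000e+00 -0.0000e+00  1.3000e-01]
 [-0.0000e+00  3.3000e-01 -9.5000e-01 -1.3025e+02]
 [ 0.0000e+00  0.0000e+00  0.0000e+00  1.0000e+00]]
```

>>> {"method": "servo_tool", "body": {
  "rows": [
    [0.55, 0, 0, 0, 0, 0, -8.5],
    [0.55, 0, 0, 0, 0, 0, -3.7],
    [0.55, 2.14, 4.01, 0, 0, 0, 0],
    [0.55, 2.14, 4.01, 0, 0, 0, 0],
    [0.55, 2.14, 4.01, 0, 0, 0, 0],
    [0.55, 2.14, 4.01, 0, 0, 0, 0],
    [0.55, 2.14, 4.01, 0, 0, 0, 0],
    [0.55, 2.14, 4.01, 0, 0, 0, 0],
    [0.55, 2.14, 4.01, 0, 0, 0, 0],
    [0.55, 2.14, 4.01, 0, 0, 0, 0],
    [0.55, 2.14, 4.01, 0, 0, 0, 0],
    [0.55, 2.14, 4.01, 0, 0, 0, 0]
  ]
}}

```text
clock: 1.4
position: [354.4, 194.1, 242.5]
ee_rot: [1.0, -0.02, 0.0, -0.0]
contact_force: [1.9, 0.4, 1.3]
gripper_width: 47.1
```

>>> {"method": "servo_tool", "body": {
  "rows": [
    [0.55, 2.14, 4.01, 0, 0, 0, 0],
    [0.55, 2.14, 4.01, 0, 0, 0, 0],
    [0.55, 2.14, 4.01, 0, 0, 0, 0],
    [0.55, 2.14, 4.01, 0, 0, 0, 0],
    [0.55, 2.14, 4.01, 0, 0, 0, 0],
    [0.55, 2.14, 4.01, 0, 0, 0, 0],
    [0.55, 2.14, 4.01, 0, 0, 0, 0],
    [0.55, 2.14, 4.01, 0, 0, 0, 0],
    [0.55, 0, 0, 0, 0, 0, 0],
    [0.55, 0, 0, 0, 0, 0, 0],
    [0.55, 0, 0, 0, 0, 0, 0]
  ]
}}

```text
clock: 2.5
position: [511.9, -131.0, 242.1]
ee_rot: [1.0, -0.02, -0.0, -0.0]
contact_force: [-0.1, -0.0, -1.4]
gripper_width: 47.0
```

```bash
python3 - <<'E'
from h import *
d=get_image('wrist');cv2.imwrite('pics/w1.png',d['image'][:,:,::-1])
np.savez('w1.npz',**{k:d[k] for k in('mtx','k1','extrinsics')})
print(read_state()['position'])
t=cv2.imread('pics/top0.png')
T=get_image('top')
print('bottle base',onz(T,[198,168],0),'cap',onz(T,[187,145],100))
s=get_image('scene');print(onz(s,[471,291],0),onz(s,[479,258],100))
# predicted strip c, top quad in wrist image
y=np.radians(-2.35);c=np.array([513.1,-132.6]);A=np.array([[np.cos(y),-np.sin(y)],[np.sin(y),np.cos(y)]])
for q in[(90,14),(90,-14),(-90,14),(-90,-14)]: print(proj(d,[*(c+A@q),86]).round(0))
E
```

```text
[ 511.93018296 -130.61379211  242.39190253]
bottle base [[611.66227441 242.21367671]] cap [[625.85258753 239.73317019]]
[[635.81690145 237.8670645 ]] [[616.69602766 248.25721135]]
[[303. 100.]]
[[341. 100.]]
[[306. 314.]]
[[338. 314.]]
```

View pics/w1.png

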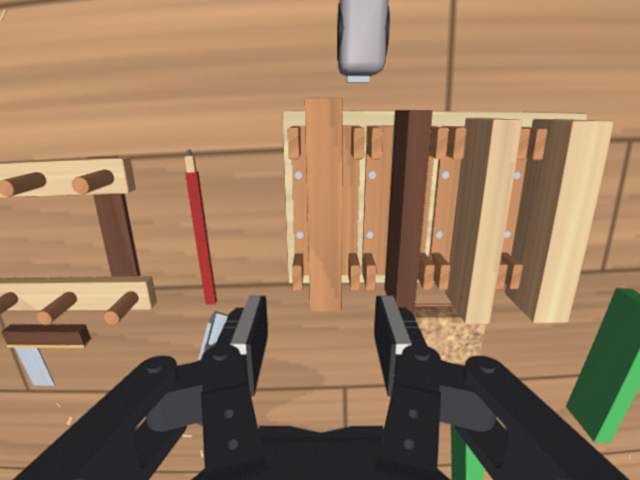

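>>> {"method": "servo_tool", "body": {
  "rows": [
    [0.55, 0.2, 0.3, 3.5, 0, 0, 0],
    [0.55, 0, 0, 4, 0, 0, 0],
    [0.55, 0, 0, 4, 0, 0, 0],
    [0.55, 0, 0, 3, 0, 0, 0],
    [0.55, 0, 0, 2.5, 0, 0, 0],
    [0.55, 0, 0, 2.2, 0, 0, 0],
    [0.55, 0, 0, 0, 0, 0, 0],
    [0.55, 0, 0, 0, 0, 0, 0]
  ]
}}

```text
clock: 3.45
position: [514.7, -133.9, 50.9]
ee_rot: [1.0, -0.019, 0.0, 0.0]
contact_force: [0.1, 0.1, 1.3]
gripper_width: 47.0
```

>>> {"method": "servo_tool", "body": {
  "rows": [
    [0.4, 0, 0, 0, 0, 0, 0],
    [0.2, 0, 0, 0, 0, 0, 0],
    [0.1, 0, 0, 0, 0, 0, 0],
    [0.1, 0, 0, 0, 0, 0, 0],
    [0.1, 0, 0, 0, 0, 0, 0],
    [0.1, 0, 0, 0, 0, 0, 0],
    [0.1, 0, 0, 0, 0, 0, 0]
  ]
}}

```text
clock: 4.15
position: [515.6, -134.3, 52.1]
ee_rot: [1.0, -0.02, 0.002, -0.0]
contact_force: [-0.9, 2.6, 6.0]
gripper_width: 27.2
```

>>> {"method": "servo_tool", "body": {
  "rows": [
    [0.1, 0, 0, -1, 0, 0, 0],
    [0.1, 0, 0, -2, 0, 0, 0],
    [0.1, 0, 0, -3, 0, 0, 0],
    [0.1, 0, 0, -3, 0, 0, 0],
    [0.1, 0, 0, -3, 0, 0, 0],
    [0.1, 0, 0, -2, 0, 0, 0],
    [0.1, 0, 0, -1, 0, 0, -1.5],
    [0.1, 0, 0, 0, 0, 0, 0]
  ]
}}

```text
clock: 4.95
position: [514.5, -134.6, 201.6]
ee_rot: [1.0, -0.007, 0.001, -0.0]
contact_force: [1.3, -0.7, -3.0]
gripper_width: 27.3
```

>>> {"method": "servo_tool", "body": {
  "rows": [
    [0.1, -0.2, -2, 0, 0, 0, 0],
    [0.1, -0.35, -4, 0, 0, 0, 0],
    [0.1, -0.35, -4, 0, 0, 0, 0],
    [0.1, -0.35, -4, 0, 0, 0, 0],
    [0.1, -0.35, -4, 0, 0, 0, 0],
    [0.1, -0.35, -4, 0, 0, 0, 0],
    [0.1, -0.35, -4, 0, 0, 0, 0],
    [0.1, -0.35, -4, 0, 0, 0, 0],
    [0.1, -0.35, -4, 0, 0, 0, 0],
    [0.1, -0.35, -4, 0, 0, 0, 0],
    [0.1, -0.35, -4, 0, 0, 0, 0],
    [0.1, -0.3, -3.35, 0, 0, 0, 0]
  ]
}}

```text
clock: 6.15
position: [479.3, 320.8, 198.1]
ee_rot: [1.0, -0.007, -0.001, 0.001]
contact_force: [0.6, -0.3, -2.1]
gripper_width: 27.7
```

>>> {"method": "servo_tool", "body": {
  "rows": [
    [0.1, 0, 0, 0, 0, 0, 0],
    [0.1, 0, 0, 0, 0, 0, 0],
    [0.1, 0, 0, 0, 0, 0, 0]
  ]
}}

```text
clock: 6.45
position: [480.0, 318.3, 199.0]
ee_rot: [1.0, -0.007, -0.001, 0.001]
contact_force: [0.7, -0.3, -1.4]
gripper_width: 27.3
```

```bash
python3 - <<'E'
from h import *
d=get_image('wrist');cv2.imwrite('pics/w2.png',d['image'][:,:,::-1])
c=np.array([480.7,214.6]);y=np.radians(-.84);A=np.array([[np.cos(y),-np.sin(y)],[np.sin(y),np.cos(y)]])
for q in[(65,140),(65,70),(65,0),(-65,140),(-65,70),(-65,0)]: print(q,proj(d,[*(c+A@q),70]).round(0)[0],proj(d,[*(c+A@q),26]).round(0)[0])
E
```

```text
(65, 140) [267. 136.] [274. 132.]
(65, 70) [369. 135.] [362. 132.]
(65, 0) [469. 136.] [448. 132.]
(-65, 140) [274. 303.] [280. 279.]
(-65, 70) [362. 303.] [357. 279.]
(-65, 0) [448. 303.] [433. 279.]
```

View pics/w2.png

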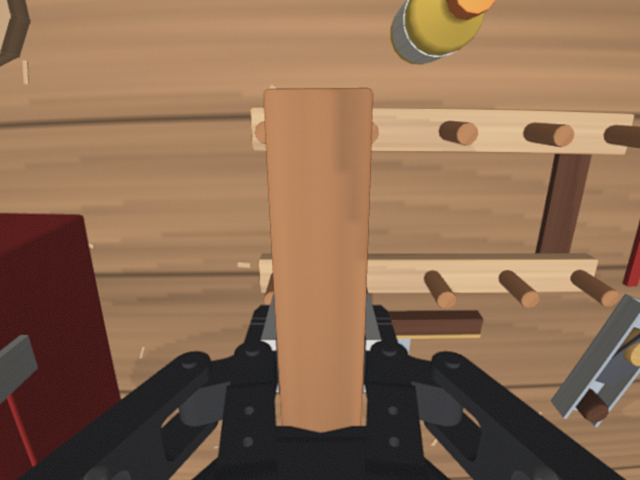

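>>> {"method": "servo_tool", "body": {
  "rows": [
    [0.1, 0.45, -0.1, 2, 0, 0, 0],
    [0.1, 0, 0, 3.5, 0, 0, 0],
    [0.1, 0, 0, 3.5, 0, 0, 0],
    [0.1, 0, 0, 2.5, 0, 0, 0],
    [0.1, 0, 0, 1.5, 0, 0, 0],
    [0.1, 0, 0, 1.0, 0, 0, 0],
    [0.1, 0, 0, 0.3, 0, 0, 0],
    [0.1, 0, 0, 0, 0, 0, 0],
    [0.1, 0, 0, 0, 0, 0, 0]
  ]
}}

```text
clock: 7.4
position: [485.7, 320.8, 58.4]
ee_rot: [1.0, -0.007, 0.001, -0.001]
contact_force: [0.7, -0.8, -2.7]
gripper_width: 27.7
```

>>> {"method": "servo_tool", "body": {
  "rows": [
    [0.1, 0, 0, 0.3, 0, 0, 0],
    [0.1, 0, 0, 0.2, 0, 0, 0],
    [0.1, 0, 0, 0, 0, 0, 0]
  ]
}}

```text
clock: 7.7
position: [485.0, 320.5, 52.4]
ee_rot: [1.0, -0.007, 0.0, -0.0]
contact_force: [0.3, -0.3, -1.8]
gripper_width: 27.5
```

>>> {"method": "servo_tool", "body": {
  "rows": [
    [0.1, 0, 0, 0.1, 0, 0, 0],
    [0.1, 0, 0, 0, 0, 0, 0]
  ]
}}

```text
clock: 7.9
position: [485.0, 320.6, 52.1]
ee_rot: [1.0, -0.007, 0.0, -0.0]
contact_force: [-3.1, -1.0, 4.3]
gripper_width: 27.1
```

```bash
python3 - <<'E'
from h import *
print(read_state()['position'],read_state()['contact_force'])
d=get_image('top');cv2.imwrite('pics/t2.png',cv2.resize(d['image'][160:265,120:290,::-1],None,fx=4.5,fy=4.5,interpolation=cv2.INTER_CUBIC))
E
```

```text
[485.02097194 320.56387862  52.12261973] [-3.14512798 -0.99036866  4.25411518]
```

View pics/t2.png

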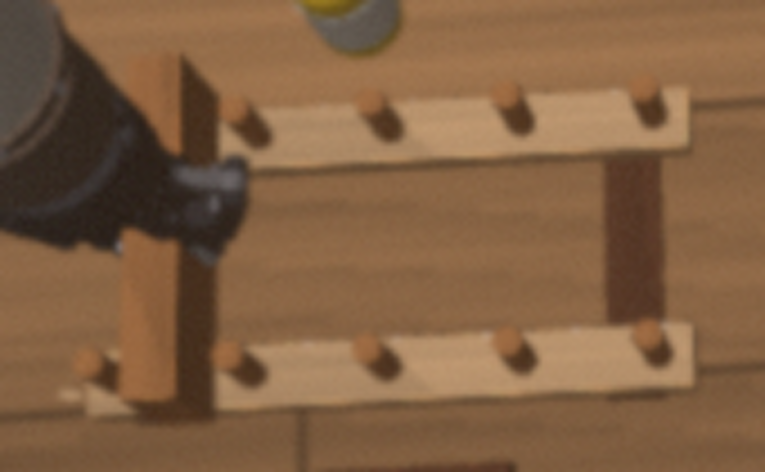

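>>> {"method": "servo_tool", "body": {
  "rows": [
    [0.35, 0, 0, 0, 0, 0, 0],
    [0.45, 0, 0, 0, 0, 0, 0],
    [0.5, 0, 0, 0, 0, 0, 0],
    [0.5, 0, 0, 0, 0, 0, 0],
    [0.5, 0, 0, -2, 0, 0, 0],
    [0.5, 0, 0, -3, 0, 0, 0],
    [0.5, 0, 0, -4, 0, 0, 0],
    [0.5, 0, 0, -4, 0, 0, 0],
    [0.45, 0, 0, -2, 0, 0, 0]
  ]
}}

```text
clock: 8.85
position: [486.3, 321.4, 205.5]
ee_rot: [1.0, -0.007, 0.002, -0.002]
contact_force: [-0.7, 0.8, 0.4]
gripper_width: 38.2
```

```bash
python3 - <<'E'
from h import *
d=get_image('top');f=lambda p:(np.array(p,float)+.5)/4.5-.5+[120,160]
print(onz(d,f([(122,53),(180,53),(120,399),(177,401)]),86).mean(0))
print(onz(d,f([(122,53),(180,53),(120,399),(177,401)]),86))
E
```

```text
[483.06668169 320.30225983]
[[574.49067977 336.24880242]
 [572.27885793 306.52101087]
 [394.19819648 333.26408823]
 [391.29899256 305.17513782]]
```

>>> {"method": "servo_tool", "body": {
  "rows": [
    [0.4, 0, 0, 0, 0, 0, 1.8],
    [0.4, 0.33, 3, 0, 0, 0, 0],
    [0.4, 0.33, 4.5, 0, 0, 0, 0],
    [0.4, 0.33, 4.5, 0, 0, 0, 0],
    [0.4, 0.33, 4.5, 0, 0, 0, 0],
    [0.4, 0.33, 4.5, 0, 0, 0, 0],
    [0.4, 0.33, 4.5, 0, 0, 0, 0],
    [0.4, 0.33, 4.5, 0, 0, 0, 0],
    [0.4, 0.33, 4.5, 0, 0, 0, 0],
    [0.4, 0.33, 4.5, 0, 0, 0, 0],
    [0.4, 0.33, 4.5, 0, 0, 0, 0],
    [0.4, 0.33, 4.5, 0, 0, 0, 0]
  ]
}}

```text
clock: 10.1
position: [499.3, -162.6, 201.2]
ee_rot: [1.0, -0.022, 0.0, -0.0]
contact_force: [0.7, 0.1, 0.5]
gripper_width: 34.3
```

>>> {"method": "servo_tool", "body": {
  "rows": [
    [0.4, 0.33, 3, 0, 0, 0, 0],
    [0.4, 0.33, 1.6, 0, 0, 0, 0],
    [0.4, 0, 0, 0, 0, 0, 0],
    [0.4, 0, 0, 0, 0, 0, 0],
    [0.4, 0, 0, 0, 0, 0, 0]
  ]
}}

```text
clock: 10.6
position: [504.0, -206.2, 201.2]
ee_rot: [1.0, -0.022, -0.0, -0.0]
contact_force: [0.1, 0.4, -0.5]
gripper_width: 34.1
```

```bash
python3 - <<'E'
from h import *
d=get_image('wrist');cv2.imwrite('pics/w3.png',d['image'][:,:,::-1])
for n,c,y,w in(('c',(483.1,320.3),-.8,28),('a',(502,-205),-2.6,18),('b',(494.8,-273.2),-2.05,23)):
  y=np.radians(y);A=np.array([[np.cos(y),-np.sin(y)],[np.sin(y),np.cos(y)]])
  print(n,[proj(d,[*(np.array(c)+A@q),86]).round(0)[0].tolist() for q in[(90,w/2),(90,-w/2),(-90,w/2),(-90,-w/2)]])
d=get_image('top');cv2.imwrite('pics/t3.png',d['image'][:,:,::-1])
E
```

```text
c [[-277.0, 189.0], [-267.0, 186.0], [-214.0, 363.0], [-197.0, 364.0]]
a [[304.0, 104.0], [333.0, 104.0], [307.0, 345.0], [330.0, 345.0]]
b [[406.0, 111.0], [442.0, 111.0], [391.0, 349.0], [420.0, 349.0]]
```

View pics/w3.png

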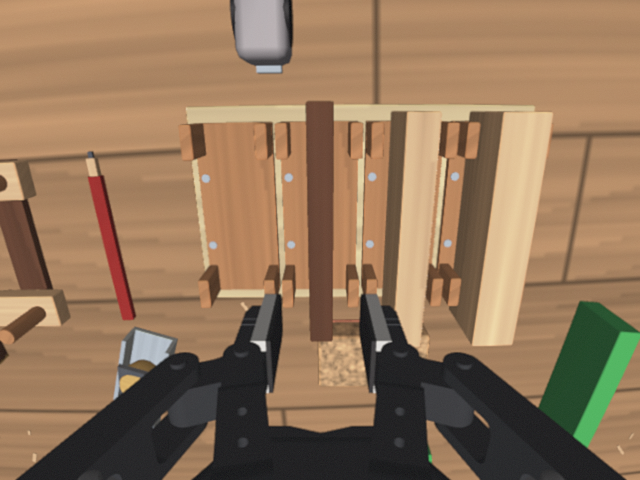

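>>> {"method": "servo_tool", "body": {
  "rows": [
    [0.4, 0, 0, 3, 0, 0, 0],
    [0.4, 0, 0, 4, 0, 0, 0],
    [0.4, 0, 0, 4, 0, 0, 0],
    [0.4, 0, 0, 2.5, 0, 0, 0],
    [0.4, 0, 0, 1.5, 0, 0, 0],
    [0.4, 0, 0, 0, 0, 0, 0],
    [0.3, 0, 0, 0, 0, 0, 0],
    [0.2, 0, 0, 0, 0, 0, 0],
    [0.1, 0, 0, 0, 0, 0, 0],
    [0, 0, 0, 0, 0, 0, 0],
    [0, 0, 0, 0, 0, 0, 0],
    [0, 0, 0, 0, 0, 0, 0]
  ]
}}

```text
clock: 11.9
position: [505.1, -206.9, 52.6]
ee_rot: [1.0, -0.022, 0.001, 0.0]
contact_force: [0.0, 3.6, 6.1]
gripper_width: 17.2
```

>>> {"method": "servo_tool", "body": {
  "rows": [
    [0, 0, 0, -1, 0, 0, 0],
    [0, 0, 0, -2, 0, 0, 0],
    [0, 0, 0, -3, 0, 0, 0],
    [0, 0, 0, -3, 0, 0, 0],
    [0, 0, 0, -3, 0, 0, 0],
    [0, 0, 0, -2, 0, 0, 0],
    [0, 0, 0, -1, 0, 0, -1.7],
    [0, 0, 0, 0, 0, 0, 0]
  ]
}}

```text
clock: 12.7
position: [504.4, -207.2, 202.5]
ee_rot: [1.0, -0.007, 0.001, 0.0]
contact_force: [-0.6, 0.3, -1.3]
gripper_width: 17.5
```

>>> {"method": "servo_tool", "body": {
  "rows": [
    [0, -0.2, -2, 0, 0, 0, 0],
    [0, -0.25, -4, 0, 0, 0, 0],
    [0, -0.25, -4, 0, 0, 0, 0],
    [0, -0.25, -4, 0, 0, 0, 0],
    [0, -0.25, -4, 0, 0, 0, 0],
    [0, -0.25, -4, 0, 0, 0, 0],
    [0, -0.25, -4, 0, 0, 0, 0],
    [0, -0.25, -4, 0, 0, 0, 0],
    [0, -0.25, -4, 0, 0, 0, 0],
    [0, -0.25, -4, 0, 0, 0, 0],
    [0, -0.25, -4, 0, 0, 0, 0],
    [0, -0.1, -3.65, 0, 0, 0, 0]
  ]
}}

```text
clock: 13.9
position: [481.9, 251.0, 199.4]
ee_rot: [1.0, -0.008, -0.002, 0.001]
contact_force: [1.1, -0.5, -1.0]
gripper_width: 17.6
```

>>> {"method": "servo_tool", "body": {
  "rows": [
    [0, 0, 0, 0, 0, 0, 0],
    [0, 0, 0, 0, 0, 0, 0],
    [0, 0, 0, 0, 0, 0, 0]
  ]
}}

```text
clock: 14.2
position: [482.5, 248.8, 200.0]
ee_rot: [1.0, -0.008, -0.001, 0.001]
contact_force: [-0.9, -0.2, -1.2]
gripper_width: 17.6
```

>>> {"method": "servo_tool", "body": {
  "rows": [
    [0, 0.1, 0, 2, 0, 0, 0],
    [0, 0, 0, 3.5, 0, 0, 0],
    [0, 0, 0, 3.5, 0, 0, 0],
    [0, 0, 0, 2.5, 0, 0, 0],
    [0, 0, 0, 1.5, 0, 0, 0],
    [0, 0, 0, 1.0, 0, 0, 0],
    [0, 0, 0, 0.4, 0, 0, 0],
    [0, 0, 0, 0.2, 0, 0, 0],
    [0, 0, 0, 0, 0, 0, 0],
    [0, 0, 0, 0, 0, 0, 0]
  ]
}}

```text
clock: 15.2
position: [484.7, 250.2, 56.2]
ee_rot: [1.0, -0.008, 0.001, -0.001]
contact_force: [1.0, -0.4, -2.0]
gripper_width: 17.3
```

>>> {"method": "servo_tool", "body": {
  "rows": [
    [0, 0, 0, 0.2, 0, 0, 0],
    [0, 0, 0, 0.1, 0, 0, 0],
    [0, 0, 0, 0.1, 0, 0, 0],
    [0, 0, 0, 0, 0, 0, 0]
  ]
}}

```text
clock: 15.6
position: [484.2, 250.0, 52.6]
ee_rot: [1.0, -0.007, 0.0, -0.0]
contact_force: [-3.1, -0.9, 6.6]
gripper_width: 16.9
```

>>> {"method": "servo_tool", "body": {
  "rows": [
    [0.25, 0, 0, 0, 0, 0, 0],
    [0.35, 0, 0, 0, 0, 0, 0],
    [0.43, 0, 0, 0, 0, 0, 0],
    [0.43, 0, 0, 0, 0, 0, 0],
    [0.43, 0, 0, -2, 0, 0, 0],
    [0.43, 0, 0, -3, 0, 0, 0],
    [0.43, 0, 0, -4, 0, 0, 0],
    [0.43, 0, 0, -4, 0, 0, 0],
    [0.43, 0, 0, -2, 0, 0, 1.4],
    [0.43, 0, 0, 0, 0, 0, 0]
  ]
}}

```text
clock: 16.6
position: [485.8, 251.1, 205.1]
ee_rot: [1.0, -0.02, 0.003, -0.003]
contact_force: [-0.8, -0.1, -0.1]
gripper_width: 36.5
```

>>> {"method": "servo_tool", "body": {
  "rows": [
    [0.43, 0.25, 3, 0, 0, 0, 0],
    [0.43, 0.25, 4.5, 0, 0, 0, 0],
    [0.43, 0.25, 4.5, 0, 0, 0, 0],
    [0.43, 0.25, 4.5, 0, 0, 0, 0],
    [0.43, 0.25, 4.5, 0, 0, 0, 0],
    [0.43, 0.25, 4.5, 0, 0, 0, 0],
    [0.43, 0.25, 4.5, 0, 0, 0, 0],
    [0.43, 0.25, 4.5, 0, 0, 0, 0],
    [0.43, 0.25, 4.5, 0, 0, 0, 0],
    [0.43, 0.25, 4.5, 0, 0, 0, 0],
    [0.43, 0.25, 4.5, 0, 0, 0, 0]
  ]
}}

```text
clock: 17.7
position: [491.7, -232.5, 199.9]
ee_rot: [1.0, -0.02, -0.001, -0.0]
contact_force: [1.9, -1.0, 0.0]
gripper_width: 36.4
```

>>> {"method": "servo_tool", "body": {
  "rows": [
    [0.43, 0.25, 3, 0, 0, 0, 0],
    [0.43, 0.3, 1.36, 0, 0, 0, 0],
    [0.43, 0, 0, 0, 0, 0, 0],
    [0.43, 0, 0, 0, 0, 0, 0],
    [0.43, 0, 0, 0, 0, 0, 0]
  ]
}}

```text
clock: 18.2
position: [496.3, -273.4, 201.0]
ee_rot: [1.0, -0.019, -0.0, -0.0]
contact_force: [0.7, -0.9, 0.2]
gripper_width: 36.7
```

```bash
python3 - <<'E'
from h import *
w=get_image('wrist')['image'];t=get_image('top')['image'][150:270,130:290]
o=np.zeros((600,800,3),np.uint8);o[:360,:480]=cv2.resize(w,(480,360));t=cv2.resize(t,None,fx=2.95,fy=2.95,interpolation=cv2.INTER_CUBIC)[:240]
o[360:,:t.shape[1]]=t;cv2.imwrite('pics/m4.png',o[:,:,::-1])
E
```

```text
(no output)
```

View pics/m4.png

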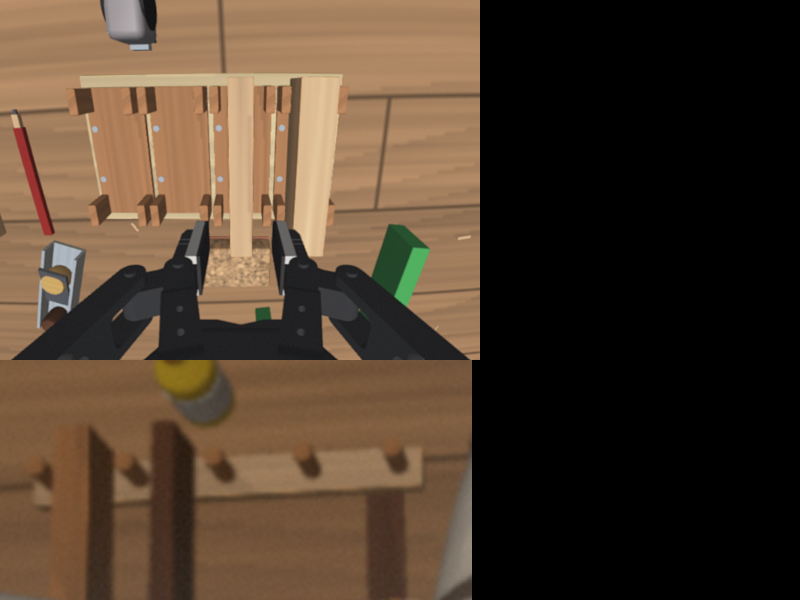

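Strips c and a stand upright in bays 1 and 2 (crop cols 75 and 170). Strip b sits centred under the jaws (col 241 of 480).

>>> {"method": "servo_tool", "body": {
  "rows": [
    [0.43, 0, 0, 3, 0, 0, 0],
    [0.43, 0, 0, 4, 0, 0, 0],
    [0.43, 0, 0, 4, 0, 0, 0],
    [0.43, 0, 0, 2.5, 0, 0, 0],
    [0.43, 0, 0, 1.5, 0, 0, 0],
    [0.43, 0, 0, 0, 0, 0, 0],
    [0.3, 0, 0, 0, 0, 0, 0],
    [0.2, 0, 0, 0, 0, 0, 0],
    [0.1, 0, 0, 0, 0, 0, 0],
    [0.1, 0, 0, 0, 0, 0, 0],
    [0.1, 0, 0, 0, 0, 0, 0],
    [0.1, 0, 0, 0, 0, 0, 0]
  ]
}}

```text
clock: 19.5
position: [496.9, -274.6, 52.4]
ee_rot: [1.0, -0.02, 0.001, 0.0]
contact_force: [-1.8, 2.8, 6.4]
gripper_width: 22.5
```

>>> {"method": "servo_tool", "body": {
  "rows": [
    [0.1, 0, 0, -1, 0, 0, 0],
    [0.1, 0, 0, -2, 0, 0, 0],
    [0.1, 0, 0, -3, 0, 0, 0],
    [0.1, 0, 0, -3, 0, 0, 0],
    [0.1, 0, 0, -3, 0, 0, 0],
    [0.1, 0, 0, -2, 0, 0, 0],
    [0.1, 0, 0, -1, 0, 0, -1.4],
    [0.1, 0, 0, 0, 0, 0, 0]
  ]
}}

```text
clock: 20.3
position: [496.7, -274.9, 202.5]
ee_rot: [1.0, -0.007, 0.001, 0.0]
contact_force: [0.3, 1.0, -1.6]
gripper_width: 22.0
```

>>> {"method": "servo_tool", "body": {
  "rows": [
    [0.1, -0.2, -2, 0, 0, 0, 0],
    [0.1, -0.18, -4, 0, 0, 0, 0],
    [0.1, -0.18, -4, 0, 0, 0, 0],
    [0.1, -0.18, -4, 0, 0, 0, 0],
    [0.1, -0.18, -4, 0, 0, 0, 0],
    [0.1, -0.18, -4, 0, 0, 0, 0],
    [0.1, -0.18, -4, 0, 0, 0, 0],
    [0.1, -0.18, -4, 0, 0, 0, 0],
    [0.1, -0.18, -4, 0, 0, 0, 0],
    [0.1, -0.18, -4, 0, 0, 0, 0],
    [0.1, -0.18, -4, 0, 0, 0, 0],
    [0.1, -0.1, -3.5, 0, 0, 0, 0]
  ]
}}

```text
clock: 21.5
position: [481.1, 182.0, 199.5]
ee_rot: [1.0, -0.007, -0.001, 0.001]
contact_force: [-0.1, -0.4, -2.2]
gripper_width: 22.7
```

>>> {"method": "servo_tool", "body": {
  "rows": [
    [0.1, 0, 0, 0, 0, 0, 0],
    [0.1, 0, 0, 0, 0, 0, 0],
    [0.1, 0, 0, 0, 0, 0, 0]
  ]
}}

```text
clock: 21.8
position: [481.7, 179.7, 200.1]
ee_rot: [1.0, -0.008, -0.001, 0.001]
contact_force: [-0.1, 0.1, -1.6]
gripper_width: 22.4
```

>>> {"method": "servo_tool", "body": {
  "rows": [
    [0.1, 0.1, 0, 2, 0, 0, 0],
    [0.1, 0, 0, 3.5, 0, 0, 0],
    [0.1, 0, 0, 3.5, 0, 0, 0],
    [0.1, 0, 0, 2.5, 0, 0, 0],
    [0.1, 0, 0, 1.5, 0, 0, 0],
    [0.1, 0, 0, 1.0, 0, 0, 0],
    [0.1, 0, 0, 0.4, 0, 0, 0],
    [0.1, 0, 0, 0.2, 0, 0, 0],
    [0.1, 0, 0, 0.2, 0, 0, 0],
    [0.1, 0, 0, 0.1, 0, 0, 0],
    [0.1, 0, 0, 0, 0, 0, 0],
    [0.1, 0, 0, 0, 0, 0, 0]
  ]
}}

```text
clock: 23.0
position: [483.5, 180.8, 52.7]
ee_rot: [1.0, -0.008, 0.0, -0.0]
contact_force: [-0.0, 0.1, -2.3]
gripper_width: 22.4
```

>>> {"method": "servo_tool", "body": {
  "rows": [
    [0.1, 0, 0, 0.1, 0, 0, 0],
    [0.1, 0, 0, 0, 0, 0, 0]
  ]
}}

```text
clock: 23.2
position: [483.6, 180.9, 52.4]
ee_rot: [1.0, -0.007, 0.0, -0.0]
contact_force: [-2.1, 0.0, 4.4]
gripper_width: 22.6
```

>>> {"method": "servo_tool", "body": {
  "rows": [
    [0.3, 0, 0, 0, 0, 0, 0],
    [0.4, 0, 0, 0, 0, 0, 0],
    [0.45, 0, 0, 0, 0, 0, 0],
    [0.45, 0, 0, 0, 0, 0, 0],
    [0.45, 0, 0, -2, 0, 0, 0],
    [0.45, 0, 0, -3, 0, 0, 0],
    [0.45, 0, 0, -4, 0, 0, 0],
    [0.45, 0, 0, -4, 0, 0, 0],
    [0.57, 0, 0, -2, 0, 0, 1.2],
    [0.57, 0, 0, 0, 0, 0, 0]
  ]
}}

```text
clock: 24.2
position: [485.0, 181.6, 205.0]
ee_rot: [1.0, -0.018, 0.003, -0.002]
contact_force: [0.8, 0.6, -0.6]
gripper_width: 48.9
```

>>> {"method": "servo_tool", "body": {
  "rows": [
    [0.57, 0.22, 3, 0, 0, 0, 0],
    [0.57, 0.22, 4.5, 0, 0, 0, 0],
    [0.57, 0.22, 4.5, 0, 0, 0, 0],
    [0.57, 0.22, 4.5, 0, 0, 0, 0],
    [0.57, 0.22, 4.5, 0, 0, 0, 0],
    [0.57, 0.22, 4.5, 0, 0, 0, 0],
    [0.57, 0.22, 4.5, 0, 0, 0, 0],
    [0.57, 0.22, 4.5, 0, 0, 0, 0],
    [0.57, 0.22, 4.5, 0, 0, 0, 0],
    [0.57, 0.22, 4.5, 0, 0, 0, 0],
    [0.57, 0.22, 4.5, 0, 0, 0, 0]
  ]
}}

```text
clock: 25.3
position: [489.2, -301.5, 199.8]
ee_rot: [1.0, -0.018, -0.001, -0.001]
contact_force: [0.6, -0.2, -0.1]
gripper_width: 48.6
```

>>> {"method": "servo_tool", "body": {
  "rows": [
    [0.57, 0.25, 3, 0, 0, 0, 0],
    [0.57, 0.25, 1.4, 0, 0, 0, 0],
    [0.57, 0, 0, 0, 0, 0, 0],
    [0.57, 0, 0, 0, 0, 0, 0],
    [0.57, 0, 0, 0, 0, 0, 0]
  ]
}}

```text
clock: 25.8
position: [493.4, -342.8, 201.1]
ee_rot: [1.0, -0.017, -0.0, -0.0]
contact_force: [-0.3, 0.0, -1.4]
gripper_width: 48.6
```

```bash
python3 - <<'E'
from h import *
w=get_image('wrist')['image']
cv2.imwrite('pics/w5.png',w[:,:,::-1])
E
```

```text
(no output)
```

View pics/w5.png

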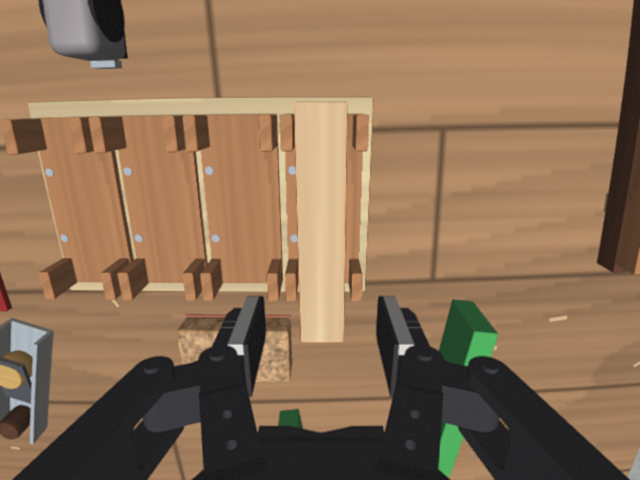

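Strip d is centred between the fingers: cols 295–347 at the far end and 301–344 at the near end, against a centre of about 321.

>>> {"method": "servo_tool", "body": {
  "rows": [
    [0.57, 0, 0, 3, 0, 0, 0],
    [0.57, 0, 0, 4, 0, 0, 0],
    [0.57, 0, 0, 4, 0, 0, 0],
    [0.57, 0, 0, 2.5, 0, 0, 0],
    [0.57, 0, 0, 1.5, 0, 0, 0],
    [0.57, 0, 0, 0, 0, 0, 0],
    [0.45, 0, 0, 0, 0, 0, 0],
    [0.35, 0, 0, 0, 0, 0, 0],
    [0.25, 0, 0, 0, 0, 0, 0],
    [0.2, 0, 0, 0, 0, 0, 0],
    [0.2, 0, 0, 0, 0, 0, 0],
    [0.2, 0, 0, 0, 0, 0, 0]
  ]
}}

```text
clock: 27.05
position: [494.3, -344.0, 52.7]
ee_rot: [1.0, -0.018, 0.001, 0.0]
contact_force: [0.1, 4.8, 6.1]
gripper_width: 33.5
```

>>> {"method": "servo_tool", "body": {
  "rows": [
    [0.2, 0, 0, -1, 0, 0, 0],
    [0.2, 0, 0, -2, 0, 0, 0],
    [0.2, 0, 0, -3, 0, 0, 0],
    [0.2, 0, 0, -3, 0, 0, 0],
    [0.2, 0, 0, -3, 0, 0, 0],
    [0.2, 0, 0, -2, 0, 0, 0],
    [0.2, 0, 0, -1, 0, 0, -1.2],
    [0.2, 0, 0, 0, 0, 0, 0]
  ]
}}

```text
clock: 27.85
position: [493.5, -344.4, 202.4]
ee_rot: [1.0, -0.008, 0.001, 0.0]
contact_force: [-0.5, 0.1, -3.7]
gripper_width: 33.2
```

>>> {"method": "servo_tool", "body": {
  "rows": [
    [0.2, -0.1, -2, 0, 0, 0, 0],
    [0.2, -0.16, -4, 0, 0, 0, 0],
    [0.2, -0.16, -4, 0, 0, 0, 0],
    [0.2, -0.16, -4, 0, 0, 0, 0],
    [0.2, -0.16, -4, 0, 0, 0, 0],
    [0.2, -0.16, -4, 0, 0, 0, 0],
    [0.2, -0.16, -4, 0, 0, 0, 0],
    [0.2, -0.16, -4, 0, 0, 0, 0],
    [0.2, -0.16, -4, 0, 0, 0, 0],
    [0.2, -0.16, -4, 0, 0, 0, 0],
    [0.2, -0.16, -4, 0, 0, 0, 0],
    [0.2, -0.1, -3.4, 0, 0, 0, 0]
  ]
}}

```text
clock: 29.05
position: [481.1, 111.5, 199.6]
ee_rot: [1.0, -0.007, -0.002, 0.001]
contact_force: [0.3, -1.1, -3.1]
gripper_width: 33.3
```

>>> {"method": "servo_tool", "body": {
  "rows": [
    [0.2, 0, 0, 0, 0, 0, 0],
    [0.2, 0, 0, 0, 0, 0, 0],
    [0.2, 0, 0, 0, 0, 0, 0]
  ]
}}

```text
clock: 29.35
position: [481.7, 109.3, 200.2]
ee_rot: [1.0, -0.008, -0.001, 0.001]
contact_force: [-0.9, 0.6, -3.2]
gripper_width: 33.3
```

>>> {"method": "servo_tool", "body": {
  "rows": [
    [0.2, 0, 0, 2, 0, 0, 0],
    [0.2, 0, 0, 3.5, 0, 0, 0],
    [0.2, 0, 0, 3.5, 0, 0, 0],
    [0.2, 0, 0, 2.5, 0, 0, 0],
    [0.2, 0, 0, 1.5, 0, 0, 0],
    [0.2, 0, 0, 1.0, 0, 0, 0],
    [0.2, 0, 0, 0.4, 0, 0, 0],
    [0.2, 0, 0, 0.2, 0, 0, 0],
    [0.2, 0, 0, 0.2, 0, 0, 0],
    [0.2, 0, 0, 0.1, 0, 0, 0],
    [0.2, 0, 0, 0, 0, 0, 0],
    [0.2, 0, 0, 0, 0, 0, 0]
  ]
}}

```text
clock: 30.55
position: [482.7, 110.3, 52.7]
ee_rot: [1.0, -0.008, 0.0, -0.0]
contact_force: [0.8, -0.6, -3.4]
gripper_width: 33.4
```

>>> {"method": "servo_tool", "body": {
  "rows": [
    [0.2, 0, 0, 0.1, 0, 0, 0],
    [0.2, 0, 0, 0, 0, 0, 0],
    [0.45, 0, 0, 0, 0, 0, 0],
    [0.55, 0, 0, 0, 0, 0, 0],
    [0.57, 0, 0, 0, 0, 0, 0],
    [0.57, 0, 0, 0, 0, 0, 0],
    [0.57, 0, 0, -2, 0, 0, 0],
    [0.57, 0, 0, -3, 0, 0, 0],
    [0.57, 0, 0, -4, 0, 0, 0],
    [0.57, 0, 0, -4, 0, 0, 0],
    [0.57, 0, 0, -2, 0, 0, 0],
    [0.57, 0, 0, 0, 0, 0, 0]
  ]
}}

```text
clock: 31.75
position: [484.3, 111.0, 204.9]
ee_rot: [1.0, -0.007, 0.004, -0.002]
contact_force: [0.2, -0.2, 0.3]
gripper_width: 48.7
```

>>> {"method": "servo_tool", "body": {
  "rows": [
    [0.57, 0, 3, 0, 0, 0, 0],
    [0.57, 0, 4, 0, 0, 0, 0],
    [0.57, 0, 4, 0, 0, 0, 0],
    [0.57, 0, 4, 0, 0, 0, 0],
    [0.57, 0, 4, 0, 0, 0, 0],
    [0.57, 0, 4, 0, 0, 0, 0],
    [0.57, 0, 4, 0, 0, 0, 0],
    [0.57, 0, 3, 0, 0, 0, 0],
    [0.57, 0, 0, 0, 0, 0, 0],
    [0.57, 0, 0, 0, 0, 0, 0],
    [0.57, 0, 0, 0, 0, 0, 0]
  ]
}}

```text
clock: 32.85
position: [477.5, -189.2, 200.6]
ee_rot: [1.0, -0.007, -0.001, -0.0]
contact_force: [-1.2, 0.5, 0.3]
gripper_width: 48.3
```

```bash
python3 - <<'E'
from h import *
t=get_image('top')['image'][155:265,120:290];s=get_image('scene')['image'][180:310,350:520]
o=np.zeros((600,800,3),np.uint8)
cv2.imwrite('pics/f1.png',cv2.resize(t[:,:,::-1],None,fx=4.5,fy=4.5,interpolation=cv2.INTER_CUBIC))
cv2.imwrite('pics/f2.png',cv2.resize(s[:,:,::-1],None,fx=4.5,fy=4.5,interpolation=cv2.INTER_CUBIC))
E
```

```text
(no output)
```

View pics/f1.png

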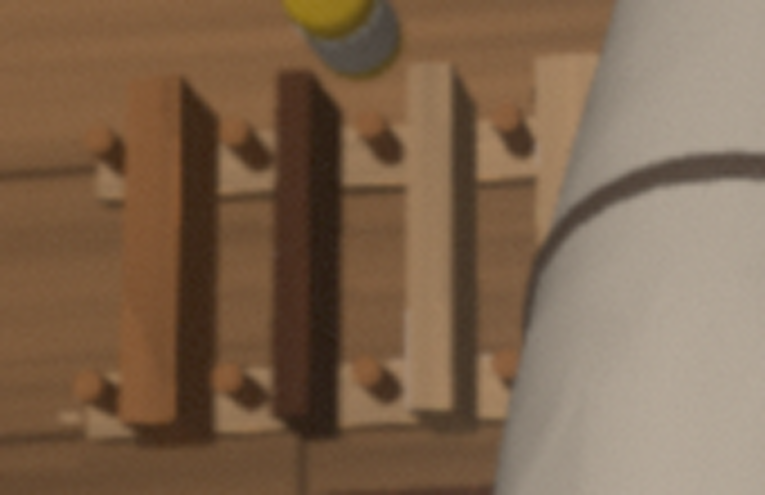

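View pics/f2.png

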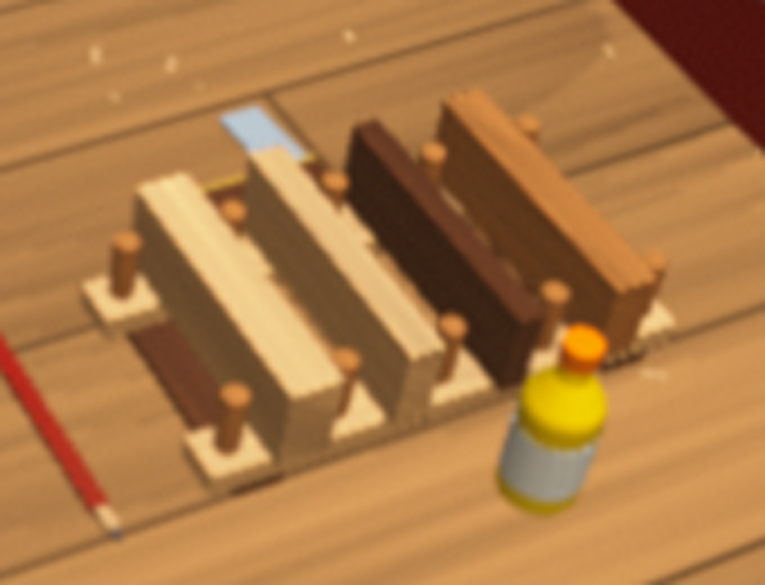

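All four strips stand upright, one per bay, in the order cherry, walnut, thin maple, thick maple. I'll check their positions numerically and then hand in.

```bash
python3 - <<'E'
from h import *
c=np.array([480.7,214.6]);y=np.radians(-.84);A=np.array([[np.cos(y),-np.sin(y)],[np.sin(y),np.cos(y)]])
t=get_image('top');s=get_image('scene')
f=lambda p,o:(np.array(p,float)+.5)/4.5-.5+o
for n,p in(('c',[(127,76),(181,76),(121,420),(175,423)]),('a',[(277,73),(311,70),(274,413),(308,417)]),('b',[(411,63),(452,63),(409,410),(451,411)])):
  P=onz(t,f(p,[120,155]),86);print(n,((P.mean(0)-c)@A).round(1))
for n,p in(('d',[(137,188),(185,173),(290,397),(340,380)]),('b',[(248,155),(293,148),(400,360),(440,348)])):
  P=onz(s,f(p,[350,180]),86);print(n,'scene',((P.mean(0)-c)@A).round(1))
print(job_done())
E
```

```text
c [  0.9 105.1]
a [-0.2 34.2]
b [ -0.7 -34.6]
d scene [   3.2 -104. ]
b scene [  4.2 -34.1]
the job is handed in; nothing more can be done
None
```

I moved all four strips to the pin rack in the same left-to-right order: cherry (c), walnut (a), thin maple (b), thick maple (d). I handed the job in at about 33 s of the 120 s allowed, with the gripper empty and well clear of the rack. `job_done()` gives no verdict, so these are my own checks.

Last checks, as offsets in the pin rack's frame:

| Strip | Camera | x, front to back (mm) | y (mm) | Bay centre y (mm) |
|---|---|---|---|---|
| c | top | +0.9 | 105.1 | 105 |
| a | top | -0.2 | 34.2 | 35 |
| b | top | -0.7 | -34.6 | -35 |
| b | scene | +4.2 | -34.1 | -35 |
| d | scene | +3.2 | -104.0 | -105 |

- **Standing:** the last pictures show all four strips upright on both battens. I judged uprightness by eye and did not measure it.
- **Disagreement:** the two cameras differ by about 5 mm in x for strip b, well inside the 20 mm allowed.
- **Partly hidden strip:** the arm covered most of strip d in the last top view, so its position comes from the scene camera alone.
- **Forces:** the force readings after each move stayed under about 8 N.

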